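# Stand a square leg blank between the vice jaws

### The job

Take the tall square leg blank and stand it upright on the vice's board between the two jaws, about midway along them, turned so that its flat sides are square to the jaws, ready for clamping. Leave the short square stub and the round blank standing where they are.

Things in the scene. Friction and masses are not known exactly. Their poses are not given: they have to be found in the camera images.
- blank_center (a point): The tall square leg blank: plain pale wood, 40 x 40 mm in section and 100 mm tall, loose, standing on end on the bench at any yaw, about 115 g, a pencilled cross on its top. The point is its centre, 50 mm above its foot; z is up along it, x and y are normal to its flat sides.
- jaws (a point): Low wooden vice fixed to the bench at any yaw, standing open. The point is midway between and along its jaws on the top of its 12 mm thick board (180 x 190 mm). x runs along the slot, y across, z up. Jaws: 160 mm long, 30 thick, 26 high above the board, 60 mm apart, unmoving. 10 mm guide rods cross the slot at x = +-70 mm, 11 mm up. A screw with cross-handle reaches to y = +150 mm, 27 mm up.
- stub_center (a point): The short square stub, of the same wood: 40 x 40 mm in section but only 55 mm tall, loose, standing on the bench. The point is its centre, 27.5 mm above its foot. To be left alone.
- round_center (a point): The round blank, of the same wood: a cylinder 42 mm in diameter and 100 mm tall, loose, standing on the bench. The point is its centre, 50 mm above its foot. To be left alone.
Things that resemble listed ones, but are neither listed nor needed, are in the scene too. What is shaped like the part that bears blank_center but turquoise is not meant.

How it is judged:
By the outcome, as a careful person would: the job done as asked, in the order asked, and still so for the second after the job is handed in, with the robot touching nothing.
It also fails if it takes over 35 s, if anything falls off the work surface, if the arm or the gripper's body presses on something with over 40 N, if the wrist force passes 120 N, or if a joint passes its speed limit or range.

### The arm

A 7-joint arm with a two-finger parallel gripper is mounted at the origin on the work surface. World frame = base frame: x ahead of the robot, y to its left, z up, the work surface at z = 0. Lengths are in mm, angles in rad, forces in N, time in s.
With the tool pointing down it reaches from about 400 to 875 mm from the base axis. Payload 6.5 kg.
Tool frame: the origin (TCP) lies between the finger pads; the fingertips stand manip.nose_length ahead of it and the grasp point (between the pads) lies 8 mm behind it (manip.nose_length is the distance from the TCP to the fingertips, in mm); z points along the fingers, y is the direction in which the jaws open and shut (so a half turn about z gives the same grasp; the last joint's range is limited). The gripper opens to 85 mm and grips with 20 to 120 N. Pads are 22 mm wide; open, the fingers measure 114 mm over their backs; the gripper's body (76 mm by 85 mm) begins 54 mm behind the grasp point. The pads swing forward as they close: fully open they stand 13 mm farther back than shut.
Start: joints at [1.133, 0.536, -0.004, 1.538, 0.003, 1.067, -0.071], TCP at [236.136, -605.582, 242.29] pointing down, gripper open.
Joint ranges: [-2.7, 2.7], [-0.37, 2.16], [-1.27, 1.26], [0.24, 2.4], [-1.31, 4.45], [0.19, 1.91], [-2.76, 2.76]. Speed limits (rad/s): [2.39, 2.39, 3.14, 3.14, 3.14, 3.14, 3.14].

### API

Orientations are given as a rotation vector (axis times angle).
In Python, from bench import manip, planner, viewer, job gives the robot as it stands. The module is installed in compiled form; this text tells all that it offers. Calls block until the motion is done:
- manip.move_to(position, orientation): joint-space move of the TCP to a pose.
- manip.move_l(position, rot=None, speed=150, force_limit=None): straight line of the TCP; rot=None keeps the orientation; speed is the mean speed in mm/s. With force_limit (N) it stops when the force on the tool has changed by that much, and returns True; else False.
- manip.move_j(angles): joint-space move.
- manip.set_gripper(opening, squeeze=None): finger opening in mm; squeeze is the grip in N (None keeps the last); returns when the fingers have stopped.
- manip.dwell(seconds).
- planner.ik(position, orientation): joint angles nearest the present ones, or None.
- manip.get_state(): the state.
- viewer.read_camera(name): name is "side" or "top"; returns the picture (420x560x3 uint8, red, green, blue); there is no depth.
- viewer.get_calibration(name): a dict with "camera_matrix" (3x3 intrinsics, pixels), "R" (3x3) and "t" (3): a world point X has camera coordinates R X + t. Camera axes: x right, y down, z forward; pixel columns grow to the right and rows downward; lengths in mm; the calibration is good to about 2 mm. A picture is of the moment at which its call begins. get_calibration takes no time and is no camera call.
A pose or a line that the arm cannot do raises manip.MotionError and nothing moves.
- job.sign_off(): hands the job in, once; it reports no verdict.
The state is a dict: "time": time; "joints": joint angles; "qd": joint speeds; "joint_efforts": joint torques, N m; "position": TCP position; "tcp_rot": TCP orientation; "contact_force": force on the tool from outside, world axes, zero at the start; "torque": the same for the moment, N m; "width": finger opening in mm.
Only numpy, scipy, OpenCV 4.12 (cv2) and the standard library are available. Lean on these libraries where they do the work, as an engineer would, in place of code of your own. Each camera call takes 0.05 s, during which the arm holds its last target.

## Working session

There is one attempt and no reset: what is moved stays moved. The work goes in short steps, each a Python script; the robot and the scene stay as the last script left them, time stands still between calls to the robot, and variables do not carry over. Pictures are saved under pics/ and viewed, and the job is handed in when it is done.

```bash
mkdir -p pics; python3 - <<'E'
from bench import manip, planner, viewer, job
import cv2, json
for n in("side","top"):
    im=viewer.read_camera(n); cv2.imwrite(f"pics/{n}0.png",im[:,:,::-1])
    c=viewer.get_calibration(n); print(n,c)
print(manip.nose_length, manip.get_state())
E
```

```text
side {'camera_matrix': array([[493.83144456,   0.        , 277.526573  ],
       [  0.        , 493.83144456, 210.99730107],
       [  0.        ,   0.        ,   1.        ]]), 'R': array([[-0.90215875, -0.43126594, -0.01092169],
       [-0.19708351,  0.43453213, -0.87882872],
       [ 0.38375472, -0.79069053, -0.47701237]]), 't': array([440.30758026, 145.59590042, 841.49597458])}
top {'camera_matrix': array([[437.88437629,   0.        , 284.51802449],
       [  0.        , 437.88437629, 203.82126561],
       [  0.        ,   0.        ,   1.        ]]), 'R': array([[ 1.15021366e-02, -9.99933564e-01, -7.53695796e-04],
       [-9.85941948e-01, -1.12155344e-02, -1.66711387e-01],
       [ 1.66691859e-01,  2.66063745e-03, -9.86005449e-01]]), 't': array([ -6.81581944, 488.09585181, 726.77532726])}
11.0 {'time': 0.1, 'joints': array([ 1.13279896,  0.53712262, -0.00446287,  1.53876204,  0.00259167,
        1.06729238, -0.07121931]), 'qd': array([-0.00061037, -0.00077518, -0.00083812, -0.00177899, -0.00100705,
       -0.0002456 ,  0.00046591]), 'joint_efforts': array([ 2.39198409e-03, -5.84570968e+01,  1.05207939e+00, -2.59780097e+01,
        1.27109946e-02,  4.58092094e-03, -4.41309240e-06]), 'position': array([ 235.94404826, -605.07695462,  241.48435728]), 'tcp_rot': array([-3.08594036e+00, -5.80483821e-01,  6.06896041e-04]), 'contact_force': array([0.7819487 , 0.65451504, 0.23824451]), 'torque': array([-0.02152094,  0.00966529, -0.05334894]), 'width': 85.53148707295273}
```

View pics/side0.png

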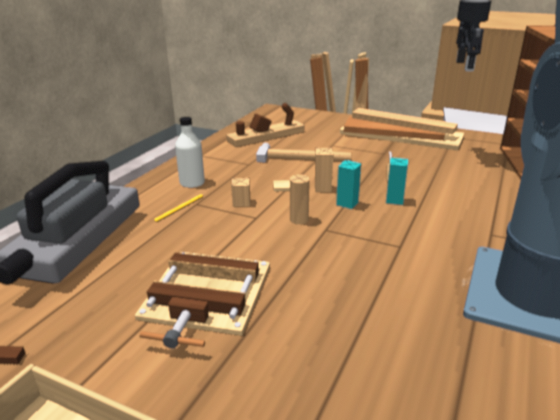

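View pics/top0.png

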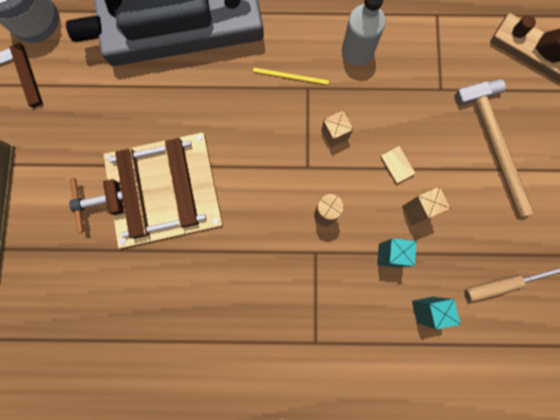

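Both pictures show two pale square pieces and one round-topped one, plus two turquoise blocks. I'll enlarge them to confirm which is which.

```bash
python3 - <<'E'
import cv2, numpy as np
t=cv2.imread("pics/top0.png"); s=cv2.imread("pics/side0.png")
def c(im,x,y,w,h,k): return cv2.resize(im[y:y+h,x:x+w],None,fx=k,fy=k,interpolation=cv2.INTER_CUBIC)
a=c(t,310,100,150,130,5); cv2.imwrite("pics/c_top.png",a)
cv2.imwrite("pics/c_side.png",c(s,220,135,130,95,6))
cv2.imwrite("pics/c_vice.png",c(t,60,125,170,130,4.6))
cv2.imwrite("pics/c_vice_s.png",c(s,130,240,150,115,5))
E
```

```text
(no output)
```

View pics/c_top.png

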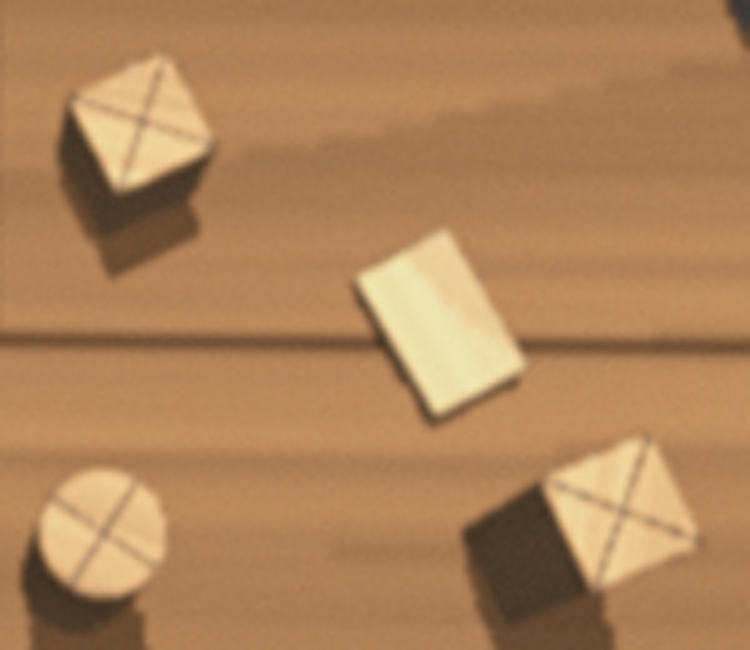

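View pics/c_side.png

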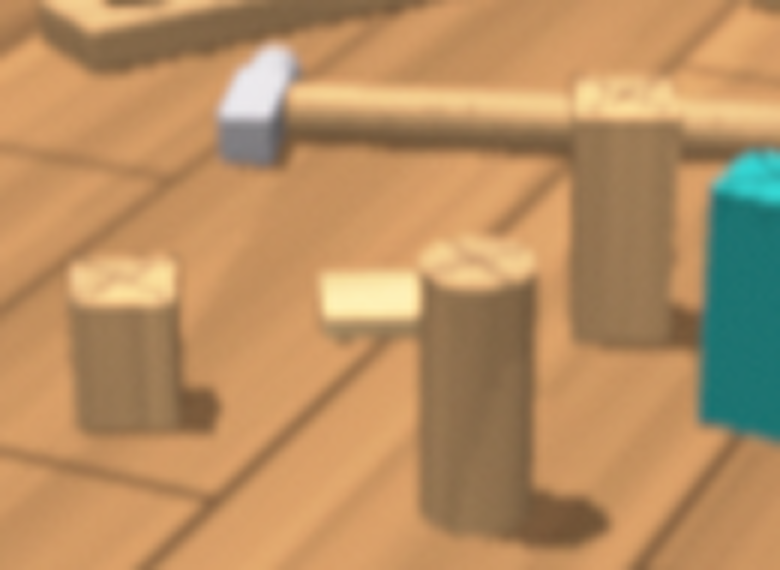

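View pics/c_vice.png

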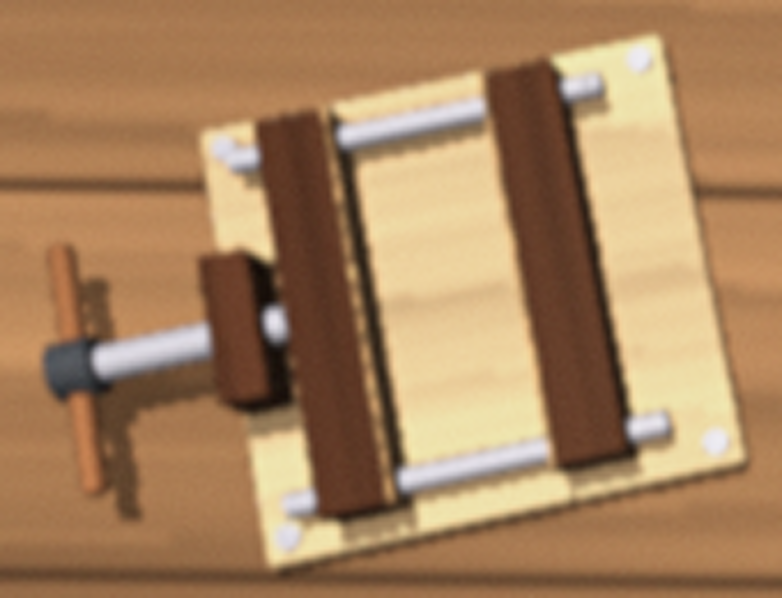

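View pics/c_vice_s.png

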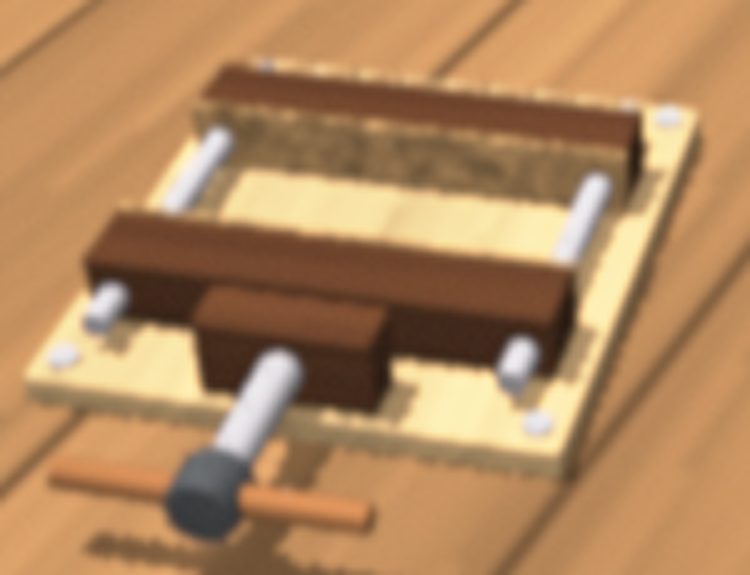

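Candidates, as top view / side view pixels:
- Pale square at top (338,125) / side (241,192): short, so it's the stub.
- Pale disc-topped piece at top (330,208) / side (299,200): the round blank.
- Pale square at top (433,202) / side (324,170): tall, with a cross on its square top, so it's the leg blank.
- Turquoise blocks at top (402,252) and (444,314): excluded by colour.

The crops confirm the third is the target. The vice slot runs between the two dark jaws at about top (157,187). Next I'll fit poses.

```bash
cat > h.py <<'E'
import numpy as np, cv2
from scipy.optimize import least_squares
from bench import manip, planner, viewer, job
C={n:viewer.get_calibration(n) for n in("side","top")}
def proj(n,X):
    c=C[n]; p=(c["R"]@np.atleast_2d(X).T).T+c["t"]; q=(c["camera_matrix"]@p.T).T; return q[:,:2]/q[:,2:]
def px(crop,x0,y0,k): return (np.array(crop,float)+.5)/k-.5+[x0,y0]
def place(p,L):
    x,y,a=p; L=np.array(L,float); c,s=np.cos(a),np.sin(a)
    return np.c_[x+c*L[:,0]-s*L[:,1],y+s*L[:,0]+c*L[:,1],L[:,2]]
def ray(n,uv,z):
    c=C[n]; d=c["R"].T@np.linalg.inv(c["camera_matrix"])@[*uv,1]; o=-c["R"].T@c["t"]; return o+d*(z-o[2])/d[2]
def fit(obs,p0):
    f=lambda p:np.concatenate([(proj(n,place(p,L))-uv).ravel() for n,L,uv in obs])
    r=least_squares(f,p0); return r.x, f(r.x).reshape(-1,2)
E
python3 - <<'E'
from h import *
np.set_printoptions(precision=2,suppress=True)
t=px([(542,482),(648,435),(700,543),(596,590)],310,100,5)
print([ray("top",u,100) for u in t])
ctr=np.mean([ray("top",u,100) for u in t],0); e=ray("top",t[1],100)-ray("top",t[0],100); a=np.arctan2(e[1],e[0])
print("ctr",ctr,"edges",[np.linalg.norm(ray("top",t[i],100)-ray("top",t[i-1],100)) for i in range(4)],a)
# square corners in local frame in the order: edge t0->t1 along +x ; going cw in image(seen from above)=> -y
L=np.array([(-20,20,100),(20,20,100),(20,-20,100),(-20,-20,100)])
p,r=fit([("top",L,t)],[*ctr[:2],a]); print("blank top",p,r.ravel())
P=proj("side",place(p,np.vstack([L,L*[1,1,0]]))); print("side pred crop",((P-[220,135]+.5)*6-.5))
# vice
J1=[(80,60,38),(80,30,38),(-80,30,38),(-80,60,38)]; J2=[(80,-30,38),(80,-60,38),(-80,-60,38),(-80,-30,38)]
v=px([(257,122),(318,108),(383,503),(322,515),(487,72),(548,62),(632,455),(567,465)],60,125,4.6)
c=np.mean([ray("top",u,38) for u in v],0)
p,r=fit([("top",np.array(J1+J2),v)],[*c[:2],0]); print("vice top",p,r.ravel())
P=proj("side",place(p,J1+J2)); print("side pred crop",((P-[130,240]+.5)*5-.5))
s=px([(88,258),(122,213),(575,265),(203,100),(232,65),(640,112),(637,148)],130,240,5)
Ls=np.array([(80,60,38),(80,30,38),(-80,30,38),(80,-30,38),(80,-60,38),(-80,-60,38),(-80,-30,38)])
print("vice side",*fit([("side",Ls,s)],p))
print("vice both",*fit([("side",Ls,s),("top",np.array(J1+J2),v)],p))
E
```

```text
[array([ 493.48, -217.62,  100.  ]), array([ 509.44, -252.71,  100.  ]), array([ 474.03, -267.8 ,  100.  ]), array([ 458.34, -233.59,  100.  ])]
ctr [ 483.82 -242.93  100.  ] edges [np.float64(38.60288149520461), np.float64(38.55043571154722), np.float64(38.49200286966287), np.float64(37.638676500031536)] -1.1440285117562017
blank top [ 483.84 -242.93   -1.15] [-0.71 -0.26  0.14 -0.5   0.98  0.16 -0.42  0.57]
side pred crop [[570.97 115.36]
 [566.76  77.96]
 [666.63  77.8 ]
 [673.89 115.23]
 [564.8  345.57]
 [560.92 303.07]
 [656.94 303.11]
 [663.63 345.65]]
vice top [517.32 228.64   0.23] [-1.05 -0.    2.18 -0.52  3.1   0.1  -0.67  1.3  -1.72  0.22  1.38 -1.14
 -0.22 -0.81 -2.98  0.79]
side pred crop [[ 76.22 257.15]
 [115.53 202.97]
 [574.51 260.98]
 [548.92 319.21]
 [187.26 104.1 ]
 [220.08  58.87]
 [642.27 106.78]
 [621.05 155.07]]
vice side [514.14 228.34   0.23] [[-0.73  0.07]
 [ 0.36 -1.77]
 [ 1.57 -0.27]
 [-1.43  1.05]
 [-0.64 -1.  ]
 [ 2.22 -0.58]
 [-1.45  1.9 ]]
vice both [515.98 228.11   0.23] [[-1.52 -0.24]
 [-0.44 -2.06]
 [ 0.7  -0.7 ]
 [-2.26  0.78]
 [-1.48 -1.26]
 [ 1.32 -0.94]
 [-2.34  1.52]
 [-0.7   0.61]
 [ 2.54  0.13]
 [ 3.22  0.85]
 [-0.56  2.  ]
 [-1.33  0.95]
 [ 1.78 -0.36]
 [-0.05  0.07]
 [-2.83  1.63]]
```

```bash
python3 - <<'E'
from h import *
np.set_printoptions(precision=1,suppress=True)
p=np.array([516,228.3,0.23])
def loc(X): c,s=np.cos(p[2]),np.sin(p[2]); d=X[:2]-p[:2]; return np.array([c*d[0]+s*d[1],-s*d[0]+c*d[1]])
v=px([(257,122),(318,108),(383,503),(322,515),(487,72),(548,62),(632,455),(567,465)],60,125,4.6)
for u in v: print("top jaw",loc(ray("top",u,38)))
for u in px([(200,130),(660,33),(748,465),(272,570)],60,125,4.6): print("board",loc(ray("top",u,12)))
for u in px([(88,258),(122,213),(575,265),(203,100),(232,65),(640,112),(637,148)],130,240,5): print("side jaw",loc(ray("side",u,38)))
for u in px([(28,378),(572,470),(697,110)],130,240,5): print("side board",loc(ray("side",u,12)))
t=cv2.imread("pics/top0.png"); cv2.imwrite("pics/cv2.png",cv2.resize(t[150:230,100:210],None,fx=7,fy=7,interpolation=cv2.INTER_CUBIC))
E
```

```text
top jaw [80.7 58.5]
top jaw [81.1 34.3]
top jaw [-77.4  34.9]
top jaw [-76.9  58.2]
top jaw [ 81.2 -32.7]
top jaw [ 80.  -56.8]
top jaw [-79.9 -60.4]
top jaw [-78.3 -35.6]
board [92.1 90. ]
board [ 92. -99.]
board [-89.4 -99.7]
board [-89.5  89.1]
side jaw [77.1 60. ]
side jaw [76.7 35.1]
side jaw [-79.5  31.7]
side jaw [ 77.  -33.2]
side jaw [ 75.7 -56.7]
side jaw [-78.4 -57. ]
side jaw [-82.9 -35.5]
side board [87.  91.1]
side board [-95.7  96.6]
side board [-88.7 -99.2]
```

View pics/cv2.png

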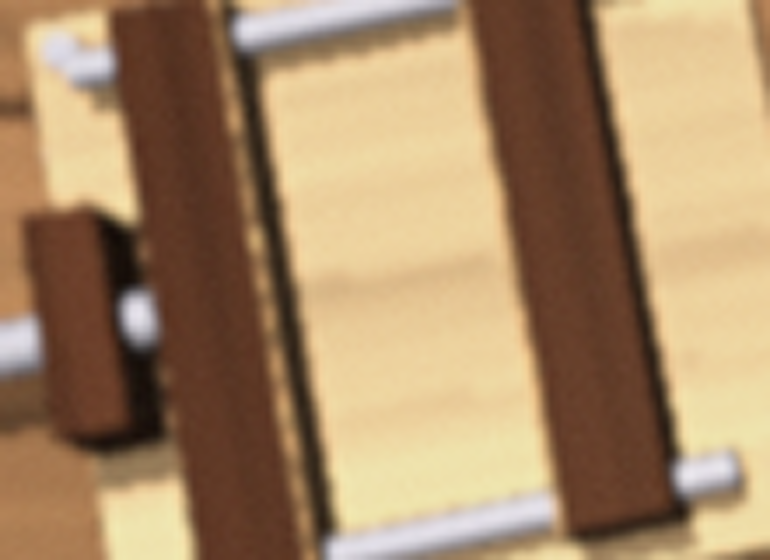

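```bash
cat >> h.py <<'E'
def down(th):  # tool z down, tool y along angle th
    f=(th+np.pi/2)/2; f=(f+np.pi/2)%np.pi-np.pi/2; return np.pi*np.array([np.cos(f),np.sin(f),0])
B=np.array([483.2,-243.3]); BY=0.421; V=np.array([516.,228.]); VY=0.238
E
python3 - <<'E'
from h import *
np.set_printoptions(precision=2,suppress=True)
print(manip.get_state()["time"])
for k in(0,np.pi,):
    print("pick",k,planner.ik([*B,64],down(BY+k)))
for k in(-1,0,1,2): print("place",k,planner.ik([*V,76],down(VY+k*np.pi/2)),planner.ik([*V,240],down(VY+k*np.pi/2)))
for n,u in(("turq",(402,252)),("round",(330,208)),("stub",(338,125))): print(n,ray("top",u,55 if n=="stub" else 100))
E
```

```text
0.1
pick 0 [ 0.69  0.65 -0.39  1.92  0.4   0.65  0.46]
pick 3.141592653589793 [ 0.22  0.63  0.21  1.95 -0.22  0.59 -2.14]
place -1 [-0.19  0.66 -0.4   1.86  0.38  0.7  -2.15] [ 0.05  0.49 -0.72  1.74  0.37  1.05 -2.14]
place 0 [-0.02  0.72 -0.64  1.85  0.6   0.78 -0.75] [ 0.26  0.63 -1.07  1.73  0.6   1.15 -0.75]
place 1 [-0.    0.73 -0.67  1.84  0.63  0.79  0.8 ] [ 0.33  0.72 -1.23  1.73  0.72  1.23  0.73]
place 2 [ 0.25  0.94 -1.08  1.83  0.99  1.03  2.13] [ 0.26  0.63 -1.07  1.73  0.6   1.15  2.39]
turq [ 402.76 -188.68  100.  ]
round [472.16 -74.87 100.  ]
stub [628.71 -94.54  55.  ]
```

```bash
python3 - <<'E'
from h import *
np.set_printoptions(precision=2,suppress=True)
R=down(BY)
manip.move_to([*B,200],R)
manip.set_gripper(68)
print(manip.move_l([*B,64],speed=120,force_limit=8))
s=manip.get_state(); print(s["time"],s["position"],s["width"],s["joints"])
im=viewer.read_camera("side"); cv2.imwrite("pics/s1.png",cv2.resize(im[100:240,220:420,::-1],None,fx=4,fy=4,interpolation=3))
E
```

```text
False
3.325 [ 483.77 -243.54   64.68] 68.01674000524238 [ 0.68  0.65 -0.39  1.92  0.39  0.65  0.47]
```

View pics/s1.png

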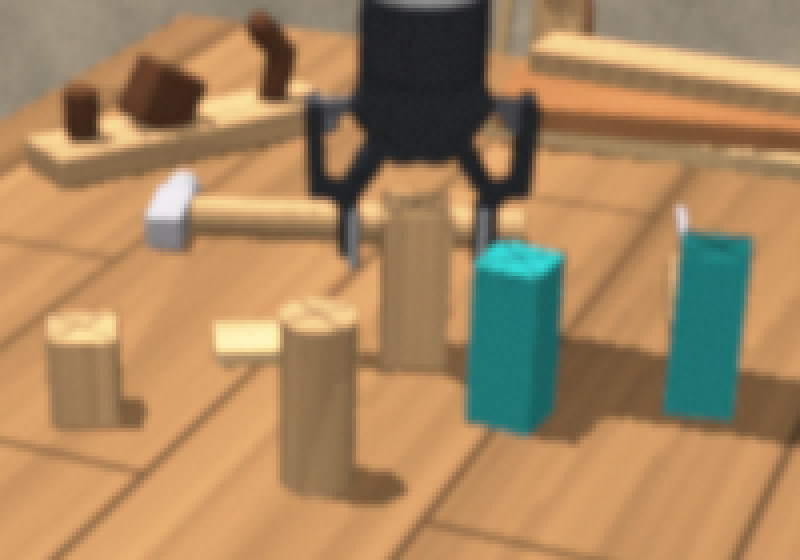

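The fingers straddle the tall blank at crop x 350 and 485, with the blank centred at 415. They clear the turquoise blocks, so I'll grip and lift.

```bash
python3 - <<'E'
from h import *
np.set_printoptions(precision=2,suppress=True)
manip.set_gripper(30,35)
s=manip.get_state(); print(s["time"],s["position"],s["width"],s["contact_force"])
p=s["position"]
manip.move_l([p[0],p[1],240],speed=150)
s=manip.get_state(); print(s["time"],s["position"],s["width"],s["contact_force"])
manip.move_to([*V,240],down(VY+np.pi/2))
s=manip.get_state(); print(s["time"],s["position"],s["tcp_rot"],down(VY+np.pi/2),s["width"],s["contact_force"],s["joints"])
manip.move_l([*V,110],speed=150)
for n in("side","top"):
    im=viewer.read_camera(n); cv2.imwrite(f"pics/{n}2f.png",im[:,:,::-1])
s=cv2.imread("pics/side2f.png")[170:360,120:300]; t=cv2.imread("pics/top2f.png")[110:260,50:240]
cv2.imwrite("pics/s2.png",cv2.resize(s,None,fx=3.1,fy=3.1,interpolation=3)); cv2.imwrite("pics/t2.png",cv2.resize(t,None,fx=4,fy=4,interpolation=3))
s=manip.get_state(); print(s["time"],s["position"])
E
```

```text
3.7333 [ 483.53 -243.48   64.49] 39.83536198204035 [-1.09  0.19  4.37]
5.0583 [ 482.88 -243.26  239.04] 39.96952205077003 [ 0.17 -0.28 -0.85]
6.7833 [516.82 226.14 239.72] [ 0.37 -3.12  0.  ] [ 0.37 -3.12  0.  ] 39.39497205040654 [ 0.45 -0.4  -0.96] [ 0.21  0.59 -0.98  1.73  0.54  1.12  0.87]
7.9 [516.7  228.4  111.06]
```

View pics/s2.png

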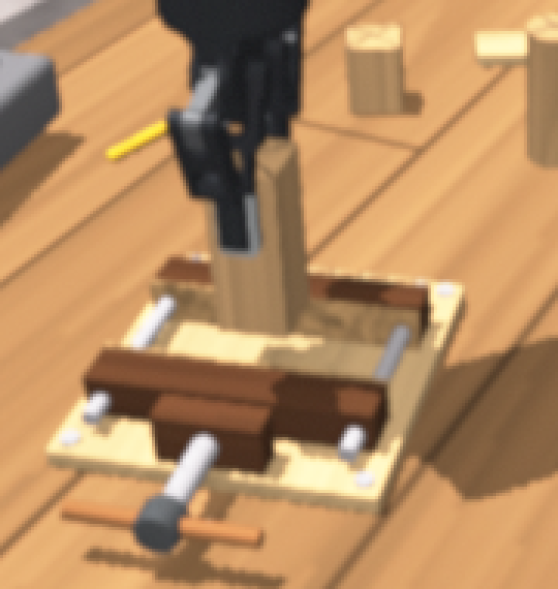

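View pics/t2.png

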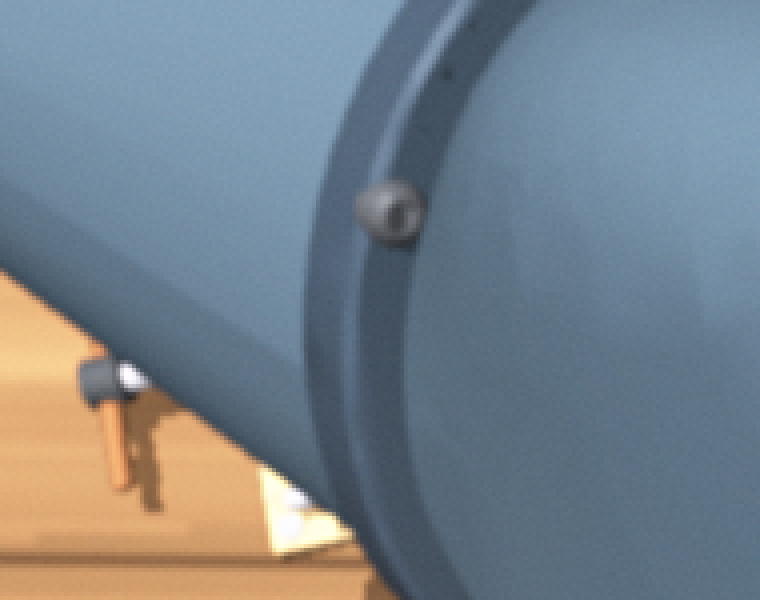

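The blank is upright over the slot, and the arm hides the top view. I'll overlay the predicted blank and jaws on the side picture before lowering.

```bash
python3 - <<'E'
from h import *
im=cv2.imread("pics/side2f.png"); K=5
def show(im,z0,x0,y0,w,h,name,p=(516.7,228.4,VY)):
    o=cv2.resize(im[y0:y0+h,x0:x0+w],None,fx=K,fy=K,interpolation=3)
    def pl(L,p,col):
        q=((proj("side",place(p,L))-[x0,y0]+.5)*K-.5).astype(np.int32); cv2.polylines(o,[q],True,col,1)
    sq=[(20,20),(20,-20),(-20,-20),(-20,20)]
    for z in(z0,z0+100): pl([(*a,z) for a in sq],p,(0,0,255))
    for s in(1,-1): pl([(80,s*60,38),(80,s*30,38),(-80,s*30,38),(-80,s*60,38)],(*V,VY),(0,255,0))
    cv2.imwrite(name,o)
show(im,111-64.5,140,210,150,110,"pics/ov.png")
E
```

```text
(no output)
```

View pics/ov.png

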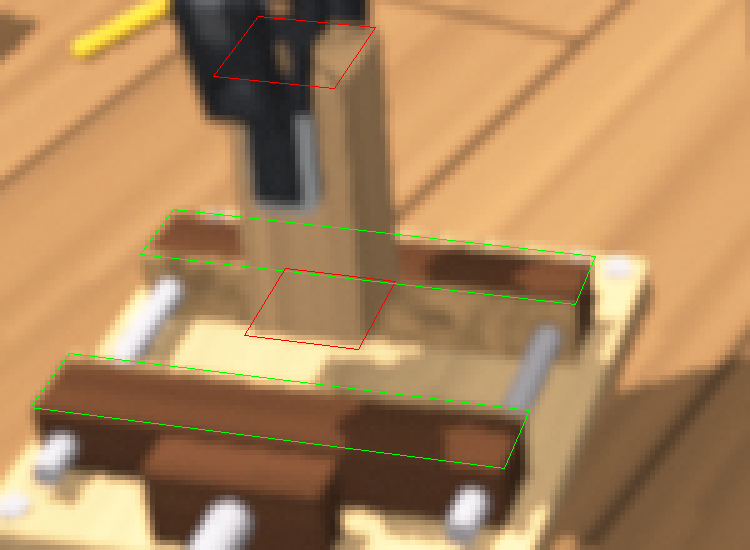

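```bash
python3 - <<'E'
from h import *
np.set_printoptions(precision=2,suppress=True)
manip.move_l([*V,84],speed=100)
print(manip.move_l([*V,73],speed=25,force_limit=6))
s=manip.get_state(); print(s["time"],s["position"],s["width"],s["contact_force"])
im=viewer.read_camera("side"); cv2.imwrite("pics/side3f.png",im[:,:,::-1])
cv2.imwrite("pics/s3.png",cv2.resize(im[210:320,140:290,::-1],None,fx=5,fy=5,interpolation=3))
E
```

```text
True
8.6833 [516.35 228.59  76.33] 39.68700162935789 [-0.79  0.2   4.39]
```

View pics/s3.png

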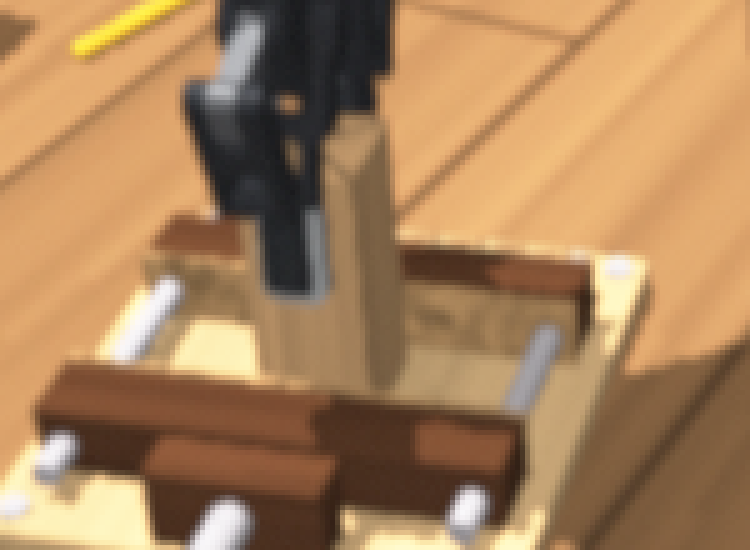

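Contact came at TCP z 76.3, which is the 64.4 grasp height plus the 12 mm board, so the foot is on the board between the jaws. I'll release, retreat upward and look from above.

```bash
python3 - <<'E'
from h import *
np.set_printoptions(precision=2,suppress=True)
p=manip.get_state()["position"]
manip.set_gripper(62)
manip.move_l([p[0],p[1],230],speed=150)
manip.move_to([480,-60,260],down(VY+np.pi/2))
print(manip.get_state()["time"])
for n in("side","top"):
    im=viewer.read_camera(n); cv2.imwrite(f"pics/{n}4f.png",im[:,:,::-1])
cv2.imwrite("pics/s4.png",cv2.resize(cv2.imread("pics/side4f.png")[210:320,140:290],None,fx=5,fy=5,interpolation=3))
cv2.imwrite("pics/t4.png",cv2.resize(cv2.imread("pics/top4f.png")[125:255,60:230],None,fx=4.6,fy=4.6,interpolation=3))
E
```

```text
11.3833
```

View pics/s4.png

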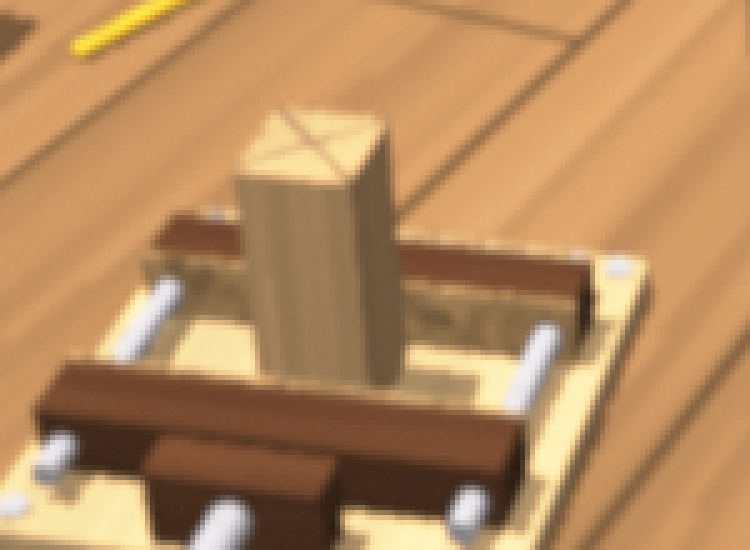

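View pics/t4.png

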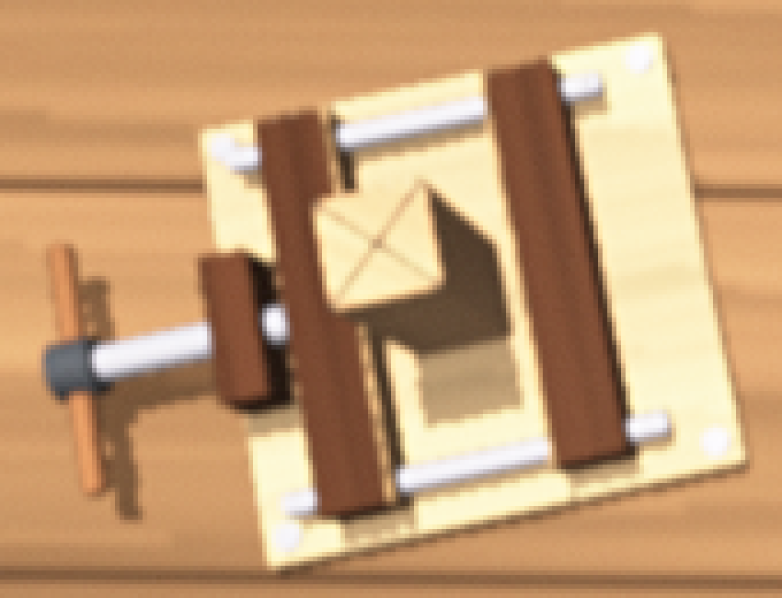

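View pics/top4f.png

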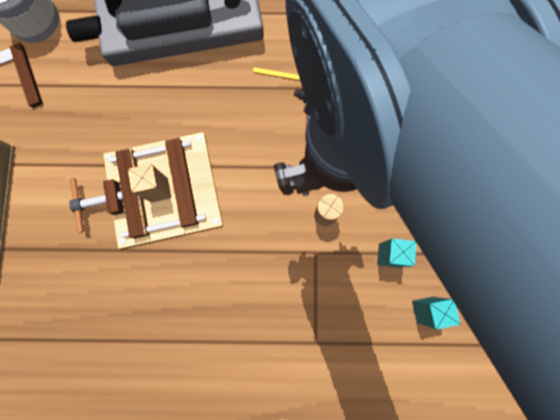

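```bash
python3 - <<'E'
from h import *
np.set_printoptions(precision=3,suppress=True)
L=np.array([(20,20,112),(20,-20,112),(-20,-20,112),(-20,20,112)])
t=px([(313,203),(425,180),(443,282),(332,310)],60,125,4.6)
print("blank top",fit([("top",L,t)],[*V,VY])[0])
s=px([(240,180),(268,110),(387,122),(350,186)],140,210,5)
print("blank side",fit([("side",L,s)],[*V,VY])[0])
D=34.4
J=np.array([(80,58.5,38),(80,D,38),(-80,D,38),(-80,58.5,38),(80,-D,38),(80,-58.5,38),(-80,-58.5,38),(-80,-D,38)])
v=px([(257,122),(318,108),(383,503),(322,515),(487,72),(548,62),(632,455),(567,465)],60,125,4.6)
Bd=np.array([(90,95,12),(90,-95,12),(-90,-95,12),(-90,95,12)]); b=px([(200,130),(660,33),(748,465),(272,570)],60,125,4.6)
print("jaws top",fit([("top",J,v)],[*V,VY])[0],"board",fit([("top",Bd,b)],[*V,VY])[0])
v=px([(88,258),(122,213),(575,265),(203,100),(232,65),(640,112),(637,148)],130,240,5)
print("jaws side",fit([("side",J[[0,1,2,4,5,6,7]],v)],[*V,VY])[0])
E
```

```text
blank top [516.327 228.122   0.24 ]
blank side [512.983 230.195   0.301]
jaws top [517.323 228.639   0.234] board [518.349 223.81    0.232]
jaws side [514.234 227.89    0.234]
```

The top view puts the blank within 1 mm and 0.006 rad of the jaws. The side fit reads yaw 0.06 rad off, so I'll check that with an enlarged overlay.

```bash
python3 - <<'E'
from h import *
im=cv2.imread("pics/side4f.png"); K=9; x0,y0=180,222
o=cv2.resize(im[y0:y0+66,x0:x0+50],None,fx=K,fy=K,interpolation=3); outs=[]
for yaw in(.238,.30):
    q=o.copy(); c=fit([("side",np.array([(0,0,112)]),px([(309,149)],140,210,5))],[*V,yaw])[0]
    for z in(12,112):
        P=((proj("side",place((c[0],c[1],yaw),[(20,20,z),(20,-20,z),(-20,-20,z),(-20,20,z)]))-[x0,y0]+.5)*K-.5).astype(np.int32); cv2.polylines(q,[P],True,(0,0,255),1)
    outs.append(q[:, :400])
cv2.imwrite("pics/ov4.png",np.hstack(outs))
E
```

```text
(no output)
```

View pics/ov4.png

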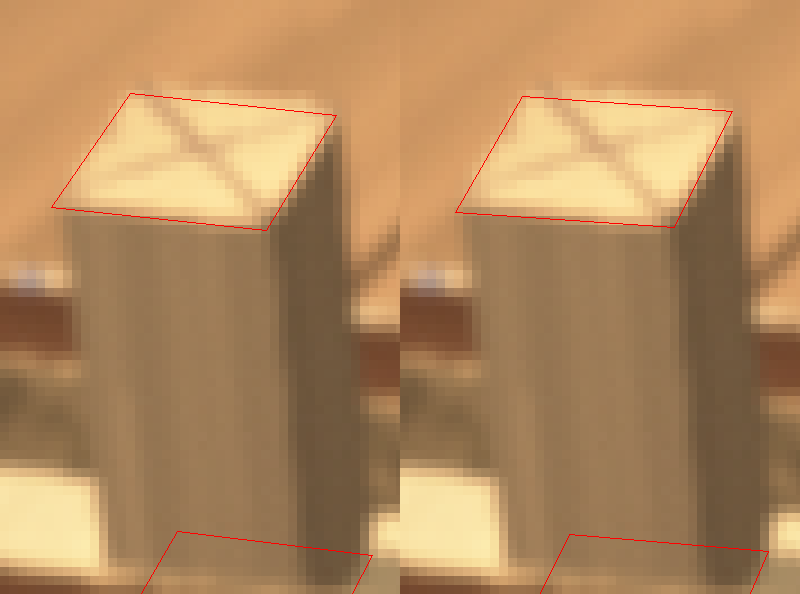

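In the enlargement the top edges slope about 0.126 and 0.10, against about 0.11 predicted for yaw 0.238. That agrees with the top view, so the 0.30 came from misread corners. Last, I'll check the bystanders and hand in.

```bash
python3 - <<'E'
from h import *
a=cv2.imread("pics/side0.png").astype(int); im=viewer.read_camera("side")[:,:,::-1]; cv2.imwrite("pics/side5.png",im)
for n,(x,y,w,h) in {"stub":(230,177,22,32),"round":(288,174,22,50)}.items(): print(n,abs(a-im)[y:y+h,x:x+w].mean())
s=manip.get_state(); print(s["time"],s["position"],s["width"])
E
```

```text
stub 3.1974431818181817
round 2.9575757575757575
11.5333 [480.35047248 -58.44499236 260.03416819] 62.50443406601669
```

View pics/side5.png

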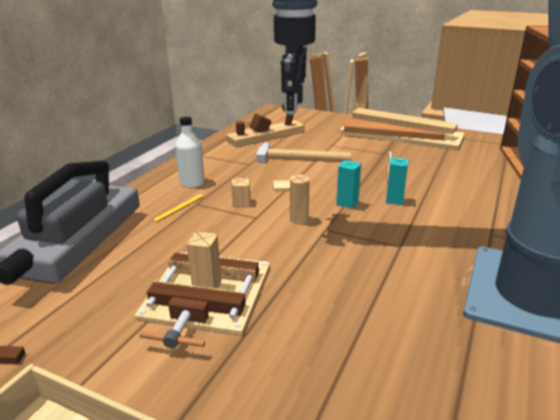

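The blank stands in the vice at (204,260). The stub (241,192) and round blank (299,200) haven't moved, and the gripper is clear of everything.

```bash
python3 -c "
from bench import job; job.sign_off()"
```

```text
the job is handed in; nothing more can be done
```

The tall square leg blank now stands upright on the vice's board between the two jaws, and I handed the job in at about 11.5 s on the robot's clock. I gripped it by its flat sides and lowered it until it touched. Contact came at the height expected for the 12 mm board. I then let go and moved the gripper clear.

**Last checks:**
- **Position and squareness:** the top view puts the blank about 1 mm from the jaw midpoint and within 0.006 rad of square.
- **Stub and round blank:** both are unchanged in the side view.
- **Disagreements:** the side view first gave the blank's yaw as 0.06 rad off. An enlarged overlay fitted the square yaw about as well, so I put this down to coarse corner reading. The side view also puts the blank 2–3 mm from the jaw midpoint, about its calibration error and within the 10 mm clearance on each side. The board outline, fitted in the top view, is centred about 5 mm off the jaw midpoint, so I centred on the jaws.

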